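# Hold the sesame mill's bayonet lid at pulse

## Robot

A 7-joint arm with a two-finger parallel gripper is mounted at the origin on the work surface. World frame = base frame: x ahead of the robot, y to its left, z up, the work surface at z = 0. Lengths are in mm, angles in rad, forces in N, time in s.
With the tool pointing down it reaches from about 350 to 900 mm from the base axis. Payload 7.2 kg.
Tool frame: the origin (TCP) lies at the very end of the fingers, on their centre line; the grasp point (between the pads) lies behind it (arm.grasp_offset is the z of the grasp point in the tool frame, in mm); z points along the fingers, y is the direction in which the jaws open and shut (so a half turn about z gives the same grasp; the last joint's range is limited). The gripper opens to 85 mm and grips with 20 to 120 N. Pads are 22 mm wide; open, the fingers measure 114 mm over their backs; the gripper's body (76 mm by 85 mm) begins 54 mm behind the grasp point. The pads swing forward as they close: fully open they stand 13 mm farther back than shut.
Start: joints at [-1.398, 0.411, -0.013, 1.596, 0.006, 1.134, -0.082], TCP at [149.059, 606.968, 231.297] pointing down, gripper open.
Joint ranges: [-2.95, 2.95], [-0.29, 1.99], [-1.47, 1.44], [0.14, 2.54], [-1.03, 4.17], [0.13, 1.85], [-2.86, 2.86]. Speed limits (rad/s): [2.39, 2.39, 3.01, 3.01, 3.14, 3.14, 3.14].

## Interface

Orientations are given as [roll, pitch, yaw] about the fixed x, y, z axes, in that order (R = Rz(yaw) Ry(pitch) Rx(roll)).
In Python, from rig import arm gives the robot as it stands.
- The arm moves only by the shell command python3 -m handwheel 'ROWS'. ROWS is text: rows parted by semicolons, each of 7 numbers parted by spaces: the shift along the tool's x, y, z in mm, then the turn, a rotation vector about the tool's x, y, z in rad, then the finger opening in mm, from 0 to 85.4. A call has 1 to 20 rows; each row shifts and turns the commanded pose from where the row before left it, along the tool's axes as they then stand; what a row does not reach is not made up. A row lasts 1/10 s, in which the tool goes at most 50 mm and 8.59 degrees, less where a joint would pass 70% of its speed; a pose out of reach is approached as far as the arm can. A call with a gripper value outside its range is refused whole. The fingers move at their own pace and stop on an object; the grip force is fixed at half the most. Time passes only in rows, so rows that do not move let the fingers close. It gives the time, the measured TCP pose, the force and the opening at its end, in the units of the state.
- arm.state(): the state, without advancing time (a new reading comes with each control period).
- arm.get_image(name): name is "scene" or "top" or "wrist"; returns the picture (400x640x3 uint8, red, green, blue); there is no depth.
- arm.camera_params(name): a dict with "intrinsics" (3x3 intrinsics, pixels), "R" (3x3) and "t" (3): a world point X has camera coordinates R X + t. Camera axes: x right, y down, z forward; pixel columns grow to the right and rows downward; lengths in mm; the calibration is good to about 2 mm. A picture is of the moment at which its call begins: read the wrist's pose just before it. camera_params takes no time and is no camera call; for the wrist camera it gives the pose at the moment of the call.
- arm.finish_job(): hands the job in, once; it reports no verdict.
Trained networks look in the newest picture that a camera, given by its name, has taken for a name from the list of things; names that differ only in an ending like _2 or _b are one class to them, and where a whole thing is asked for, a point or a joint stands for the part that bears it (a point fixed in the world has none). Each returns a list of dicts, best first, with "score" (0 to 1); they miss things now and then, are a little off and sometimes report something else, mostly with a low value. They report only what shows in the picture. A call takes as long as a camera call. They do not tell look-alikes from the thing itself.
- arm.masks_of(camera, label): "mask" (400x640 bool, what is visible of it) and "position" ([row, column] as shares, 0 to 1, of the picture: columns of its width, rows of its height, amid what is visible of it).
- arm.mark_of(camera, label): "position" ([row, column] as shares, 0 to 1, of the picture: columns of its width, rows of its height: a listed point, or the origin of a listed thing).
The state is a dict: "clock": time; "joints": joint angles; "dq": joint speeds; "joint_torque": joint torques, N m; "ee_pos": TCP position; "tool_rot": TCP orientation; "contact_force": force on the tool from outside, world axes, zero at the start; "moment": the same for the moment, N m; "width": finger opening in mm.
Only numpy, scipy, OpenCV 4.12 (cv2) and the standard library are available. Lean on these libraries where they do the work, as an engineer would, in place of code of your own. Each camera call takes 0.05 s, during which the arm holds its last target.

## Task

Pick up the black lid with the orange bar handle, set it into the open collar of the white sesame mill with its bar in line with the two entry slots, and, with the lid down flat on the collar, twist it clockwise (seen from above) until the bar points at the orange pulse marks halfway round. Never turn it on into the red lock catches. Finish while still gripping the bar and holding the lid at the pulse marks against its return spring, and leave the other things on the bench where they are.

Things in the scene. Friction and masses are not known exactly. Their poses are not given: they have to be found in the camera images.
- lid_bar (a point): centre of the mill lid's orange bar handle (loose lid, about 160 g). The bar is 64 mm long along its x, 16 mm wide along y, 32 mm high (point half-way up), z up; a half turn makes no difference. Below it a black disc, 80 mm across, 8 mm thick: top 16 mm, underside 24 mm below this point. Orange rim pointers reach 45 mm from the axis along +x and -x, in line with the bar
- lid: the same lid at its foot, 42 mm below the bar's centre, same axes. A grey round plug, 48 mm across with a 3 mm foot chamfer, rises 18 mm from here to the disc; on the table the lid stands on it. At the foot two steel lugs, 9 mm wide, 5 mm high, point along +x and -x (in line with the bar) and reach 35 mm from the axis
- mill_mouth (a point): centre of the mill's mouth on the flat collar top, 130 mm above the table, z up. Hole 52 mm across with two entry slots, 16 mm wide, along +x and -x to 38 mm from the axis (dark marks beyond them), for the lid's lugs. Seated, the disc lies on the collar: bar centre 24 mm above this point. Turned, the lugs run under the 10 mm thick face with 3 mm play: no lifting out
- mill: the mill itself, origin at its foot's centre, axes as for the mouth: white, round, fixed to the bench; collar 120 mm across, foot 140 mm. The seated lid turns only clockwise from above (yaw decreasing); a stop blocks the other way
- pulse_mark (a point): one of two orange pulse marks on the collar top, 52 mm from its axis, 45 deg clockwise from the slots (the other is opposite). The bar's pointers must point at them
- lock_catch (a point): one of two red lock catches on the collar, 9 mm high, 74 deg clockwise from the slots. The lid's rim pointers meet their sprung steel noses from about 68 deg of turn and click past at about 74 deg
- switch_ring (a joint): spring-loaded ring in the mill pushed round by the lid's lugs: 0 at rest, grows (rad) as the lid turns clockwise, end stop 1.36. The lugs meet it after about 0.1 rad of lid turn, so it reads about 0.69 at the pulse marks. Return torque 0.03 N m at rest, 0.08 N m at the marks: it turns the lid most of the way back if let go
- storage_center (a point): centre of a blue storage lid with a white round knob, 80 mm across, 42 mm high: the wrong lid, to be left alone; it and the mill lid may stand in either's place
- jar_mid (a point): middle of a jar of amber glass with a yellow cap, 64 mm across, 110 mm high; leave alone
- shaker_mid (a point): middle of a white shaker with a steel-grey cap, 44 mm across, 100 mm high; leave alone
- brush_grip (a point): grip of a pastry brush about 180 mm long lying flat; leave alone
- pastry0_center (a point): centre of a round flat pastry, 62 mm across, 23 mm high, on a shallow aluminium tray to the robot's left; leave alone
- pastry1_center (a point): centre of a round flat pastry, 62 mm across, 23 mm high, on a shallow aluminium tray to the robot's left; leave alone
- pastry2_center (a point): centre of a round flat pastry, 62 mm across, 23 mm high, on a shallow aluminium tray to the robot's left; leave alone
Mind the look-alikes: they are no part of the job. What is shaped like the lid but green is not meant.

How it is judged:
By the outcome, as a careful person would: the job done as asked, in the order asked, and still so for the second after the job is handed in, while the arm keeps its last pose, push and grip.
It also fails if it takes over 45 s, if anything falls off the work surface, if the arm or the gripper's body presses on something with over 40 N, if the wrist force passes 120 N, or if a joint passes its speed limit or range.

## Working session

There is one attempt and no reset: what is moved stays moved. The work goes in short steps, Python scripts to look and compute and a shell command to move; the robot and the scene stay as the last step left them, time stands still between calls to the robot, and variables do not carry over. Pictures are saved under pics/ and viewed, and the job is handed in when it is done.

```bash
mkdir -p pics; ls; python3 - <<'E'
from rig import arm
import cv2
print(arm.grasp_offset, arm.state())
for n in ["scene","top"]:
    im=arm.get_image(n); cv2.imwrite(f"pics/{n}0.png",im[:,:,::-1])
    p=arm.camera_params(n); print(n,p)
E
```

```text
pics
-18.700000000000003 {'clock': 0.0, 'joints': array([-1.39819861,  0.4119043 , -0.01271848,  1.59707381,  0.00561712,
        1.13427659, -0.08217704]), 'dq': array([-0.00115747, -0.00133593,  0.00045722, -0.00067164,  0.00104497,
       -0.00067424,  0.00101515]), 'joint_torque': array([-2.47653943e-04, -6.00622416e+01,  6.82047419e-01, -2.99402618e+01,
        1.38555697e-02,  1.08595501e-02,  1.16709015e-05]), 'ee_pos': array([148.97082061, 606.46768287, 230.43810954]), 'tool_rot': array([-3.13997141e+00,  1.28237144e-04,  2.90085597e+00]), 'contact_force': array([-0.49867189, -0.58997067, -0.49223974]), 'moment': array([-0.00789111,  0.01764901, -0.00746374]), 'width': 85.41903944471309}
scene {'intrinsics': array([[361.10822186,   0.        , 321.79957481],
       [  0.        , 361.10822186, 202.36480516],
       [  0.        ,   0.        ,   1.        ]]), 'R': array([[ 0.4952088 ,  0.86856943,  0.01885186],
       [ 0.57833832, -0.31338769, -0.75320179],
       [-0.64830011,  0.3838949 , -0.65751933]]), 't': array([-385.8782041 , -215.24254899, 1463.02158791])}
top {'intrinsics': array([[410.6120736 ,   0.        , 329.25625637],
       [  0.        , 410.6120736 , 195.91607573],
       [  0.        ,   0.        ,   1.        ]]), 'R': array([[-0.0173496 , -0.99979255, -0.01067013],
       [-0.98487977,  0.01892861, -0.17220206],
       [ 0.17236831,  0.00752116, -0.98500386]]), 't': array([ 120.85024502,  579.44126594, 1212.03339605])}
```

View pics/scene0.png

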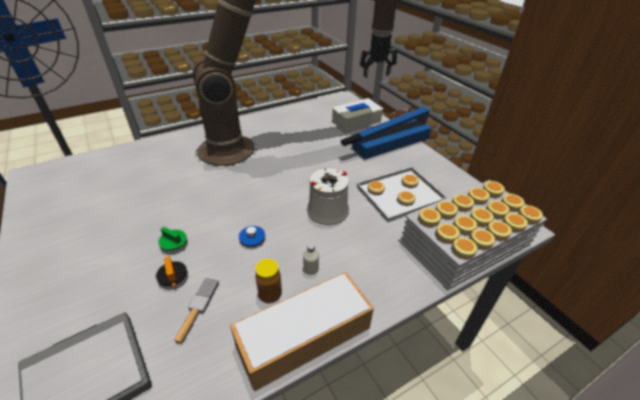

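View pics/top0.png

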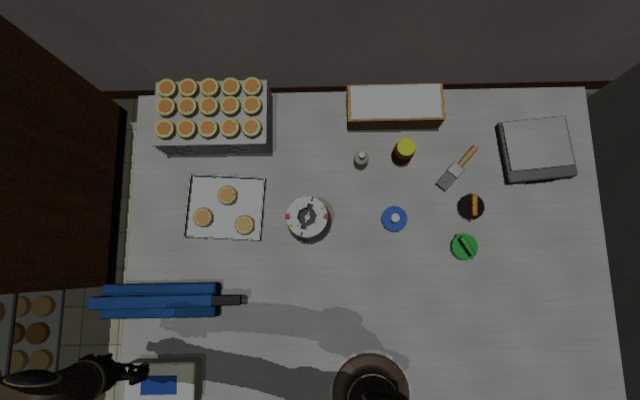

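The top view shows the lids: black disc with an orange bar at (471,206), a green look-alike at (465,246), and the blue storage lid at (395,218). The mill is at (307,217). The black and orange one fits the description. I'll check it in an enlarged crop and run the detectors.

```bash
cat > h.py <<'E'
import numpy as np, cv2
from rig import arm
def ray(cam,u,v,z,p=None):
    p=p or arm.camera_params(cam); K,R,t=p["intrinsics"],p["R"],np.array(p["t"])
    d=R.T@np.linalg.inv(K)@np.array([u,v,1.]); o=-R.T@t
    return o+d*(z-o[2])/d[2]
def proj(cam,X,p=None):
    p=p or arm.camera_params(cam); c=p["R"]@np.asarray(X,float)+p["t"]; q=p["intrinsics"]@c; return q[:2]/q[2]
def crop(im,u0,v0,u1,v1,s,fn): cv2.imwrite(fn,cv2.resize(im[v0:v1,u0:u1,::-1],None,fx=s,fy=s,interpolation=cv2.INTER_CUBIC))
E
python3 - <<'E'
from h import *
im=arm.get_image("top")
crop(im,440,180,505,270,6,"pics/lid.png"); crop(im,270,180,345,255,7,"pics/mill.png")
for n,z in [("lid_bar",42),("lid",0),("mill_mouth",130),("pulse_mark",130),("lock_catch",139)]:
    for d in arm.mark_of("top",n):
        u,v=d["position"][1]*640,d["position"][0]*400
        print(n,round(d["score"],2),round(u,1),round(v,1),ray("top",u,v,z).round(1))
arm.get_image("scene")
for n,z in [("lid_bar",42),("mill_mouth",130)]:
    for d in arm.mark_of("scene",n):
        u,v=d["position"][1]*640,d["position"][0]*400
        print("scene",n,round(d["score"],2),round(u,1),round(v,1),ray("scene",u,v,z).round(1))
E
```

```text
lid_bar 0.78 467.3 246.9 [ 418.8 -304.1   42. ]
lid_bar 0.71 471.3 204.6 [ 547.6 -325.9   42. ]
lid 0.67 468.0 209.2 [ 539.2 -328.6    0. ]
mill_mouth 0.89 308.5 216.0 [510.6 170.  130. ]
mill_mouth 0.23 392.5 220.2 [494.1 -69.2 130. ]
pulse_mark 0.72 324.6 210.1 [526.8 123.7 130. ]
pulse_mark 0.67 470.4 203.5 [ 537.9 -293.6  130. ]
lock_catch 0.87 327.1 214.2 [513.6 116.6 139. ]
scene lid_bar 0.77 167.7 266.4 [ 539.2 -334.5   42. ]
scene lid_bar 0.77 170.5 236.4 [ 431.5 -303.9   42. ]
scene mill_mouth 0.75 329.1 179.2 [512.9 174.9 130. ]
scene mill_mouth 0.61 174.2 280.4 [ 670.6 -325.7  130. ]
```

```bash
python3 -m handwheel --help 2>&1 | head -5
```

```text
schema error: expected rows of numbers
```

View pics/lid.png

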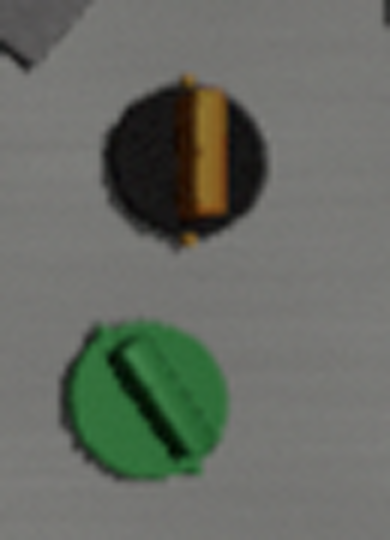

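View pics/mill.png

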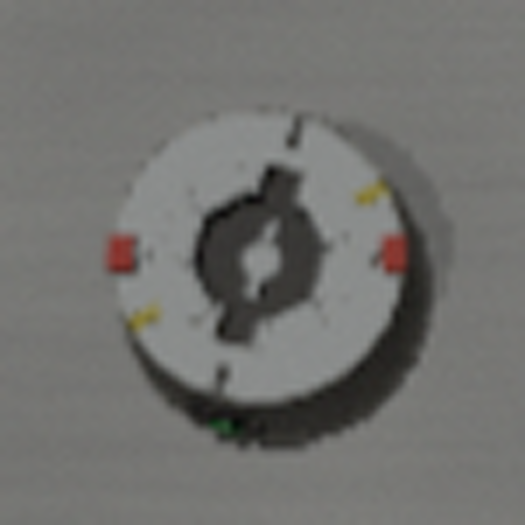

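Confirmed: the upper lid, at crop (190,160), is the black disc with the orange bar and orange pointers. The lower one is the green look-alike. On the mill, the dark slot marks are at crop (296,130) and (222,378), and the orange ones at (372,193) and (146,317). Next I'll compute the poses.

```bash
python3 - <<'E'
from h import *
def w(x,y,u0,v0,s,z): return ray("top",u0+(x+.5)/s-.5,v0+(y+.5)/s-.5,z)
def ax(a,b,u0,v0,s,z,n):
    A,B=w(*a,u0,v0,s,z),w(*b,u0,v0,s,z); d=A-B
    print(n,((A+B)/2).round(1),"len",np.linalg.norm(d).round(1),"yaw",np.degrees(np.arctan2(d[1],d[0])).round(1))
ax((296,130),(222,378),270,180,7,130,"slots")
ax((280,182),(236,330),270,180,7,130,"slot edges")
ax((372,193),(146,317),270,180,7,130,"pulse")
ax((395,254),(122,255),270,180,7,139,"catch")
ax((190,80),(190,240),440,180,6,24,"pointers")
ax((210,88),(210,217),440,180,6,58,"bartop")
# yellow/dark refined by color
im=arm.get_image("top").astype(int)
h=cv2.cvtColor(im.astype(np.uint8),cv2.COLOR_RGB2HSV)
p=im[180:260,440:510]; m=(p[...,0]>p[...,2]+50); ys,xs=np.nonzero(m)
c=np.cov(np.stack([xs,ys])); print("orange centroid",xs.mean()+440,ys.mean()+180,m.sum())
s=arm.state(); print(s['ee_pos'],s['tool_rot'],s['clock'])
E
```

```text
slots [511.5 175.3 130. ] len 106.0 yaw -17.0
slot edges [510.4 175.8 130. ] len 63.2 yaw -17.0
pulse [510.8 175.3 130. ] len 105.0 yaw -62.0
catch [509.8 175.1 139. ] len 110.7 yaw -90.9
pointers [ 545.3 -331.5   24. ] len 84.2 yaw -4.4
bartop [ 544.  -330.3   58. ] len 66.1 yaw -4.5
orange centroid 474.3410852713178 205.35658914728683 129
[149.04106552 606.98754271 231.32449187] [ 3.14148609e+00 -2.64400590e-05  2.90082643e+00] 0.6
```

```bash
python3 -m handwheel '-43 -21 -8 0 0 0 85; -43 -21 -8 0 0 0 85; -43 -21 -8 0 0 0 85; -43 -21 -8 0 0 0 85; -43 -21 -8 0 0 0 85; -43 -21 -8 0 0 0 85; -43 -21 -8 0 0 0 85; -43 -21 -8 0 0 0 85; -43 -21 -8 0 0 0 85; -16 -45 4 0 0 0 85; -16 -45 4 0 0 0 85; -16 -45 4 0 0 0 85; -16 -45 4 0 0 0 85; -16 -45 4 0 0 0 85; -16 -45 4 0 0 0 85; -16 -45 4 0 0 0 85; -16 -45 4 0 0 0 85; -16 -45 4 0 0 0 85'
python3 - <<'E'
from h import *
s=arm.state(); print(s['ee_pos'],s['tool_rot'],s['clock'],s['joints'])
im=arm.get_image("wrist"); cv2.imwrite("pics/w1.png",im[:,:,::-1])
E
```

```text
clock: 2.4
ee_pos: [523.0, -98.4, 267.6]
tool_rot: [3.141, 0.001, 2.901]
contact_force: [0.6, 0.6, 0.9]
width: 84.9
[523.02680937 -98.35706522 267.55329802] [3.14108848e+00 8.69115632e-04 2.90106007e+00] 2.4 [-0.26633837  0.22487391  0.43535064  1.79659878 -0.10407764  1.14163278
  1.5329571 ]
```

```bash
python3 -m handwheel '-15 -44 6 0 0 0 85; -15 -44 6 0 0 0 85; -15 -43 6 0 0 0 85; -14 -43 6 0 0 0 85; -14 -43 6 0 0 0 85; 0 0 0 0 0 -0.08 85; 0 0 0 0 0 -0.08 85; 0 0 0 0 0 0 85; 0 0 0 0 0 0 85'
python3 - <<'E'
from h import *
s=arm.state(); print(s['ee_pos'],s['tool_rot'],s['clock'],s['joints'])
p=arm.camera_params("wrist")
im=arm.get_image("wrist"); cv2.imwrite("pics/w2.png",im[:,:,::-1])
print(proj("wrist",[545,-331,42],p),proj("wrist",[577,-333,58],p), -p["R"].T@p["t"])
E
```

```text
clock: 3.35
ee_pos: [542.4, -324.3, 237.3]
tool_rot: [3.141, 0.0, 3.059]
contact_force: [0.3, 0.6, 0.3]
width: 85.3
[ 542.36234898 -324.29865984  237.3225385 ] [3.14124000e+00 1.13526786e-04 3.05887457e+00] 3.35 [ 0.1300814   0.44119622  0.47047396  1.59568157 -0.21351089  1.15608695
  2.13633656]
[313.41629464 175.33657251] [313.93517265 206.18826437] [ 471.79725709 -319.35402678  380.96197583]
```

View pics/w2.png

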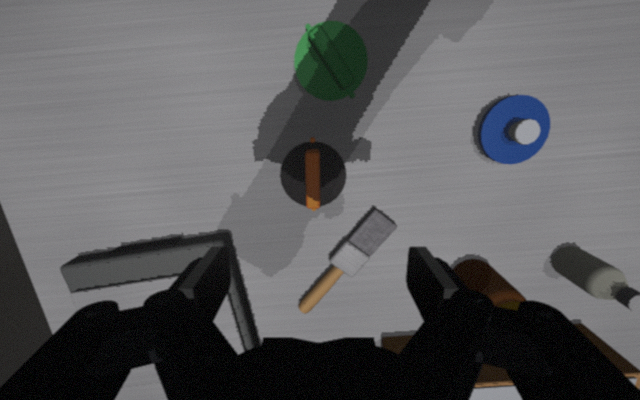

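The wrist view shows the black lid at (313,175) with its orange bar nearly vertical in the picture. The green look-alike is at (330,60), well clear. Now I'll refine the bar's pose.

```bash
python3 - <<'E'
from h import *
p=arm.camera_params("wrist")
im=arm.get_image("wrist"); crop(im,270,120,360,220,6,"pics/w2c.png")
a=im.astype(int); m=((a[...,0]>1.6*a[...,2])&(a[...,0]>60)); m[:125]=0;m[225:]=0;m[:,:270]=0;m[:,360:]=0
m=m.astype(np.uint8); n,l,st,ce=cv2.connectedComponentsWithStats(m); print(st,ce)
for d in arm.mark_of("wrist","lid_bar"):
    u,v=d["position"][1]*640,d["position"][0]*400; print(d["score"],u,v,ray("wrist",u,v,42,p))
# expected silhouette of the bar for fit
from scipy.optimize import least_squares
k=1+np.argmax(st[1:,4]); ys,xs=np.nonzero(l==k); pts=np.c_[xs,ys].astype(np.float32)
print(cv2.minAreaRect(pts))
def mod(x,y,yaw):
    c,s=np.cos(yaw),np.sin(yaw); P=[]
    for z in(26,58):
        for a_ in(-32,32):
            for b in(-8,8): P.append(proj("wrist",[x+c*a_-s*b,y+s*a_+c*b,z],p))
    h=cv2.convexHull(np.array(P,np.float32)); M=np.zeros((400*4,640*4),np.uint8)
    cv2.fillConvexPoly(M,np.round((h+.5)*4-.5).astype(int),1); return cv2.resize(M*1.0,(640,400),interpolation=cv2.INTER_AREA)
T=(l==k)*1.0
from scipy.optimize import minimize
f=lambda q: ((mod(q[0],q[1],np.radians(q[2]))-T)[120:225,270:360]**2).sum()
r=minimize(f,[545,-331,-4.5],method="Nelder-Mead",options=dict(initial_simplex=[[545,-331,-4.5],[550,-331,-4],[545,-326,-5],[544,-332,-1]]))
print(r.x,r.fun,T.sum())
E
```

```text
[[     0      0    640    400 255236]
 [   310    137      5      5     19]
 [   305    153     16     58    745]] [[319.52176809 199.55798947]
 [312.15789474 139.15789474]
 [312.2295302  181.17181208]]
0.78 312.12800000000004 174.32000000000002 [ 543.77262904 -332.30086266   42.        ]
0.75 333.312 62.92 [ 428.10434292 -299.88657803   42.        ]
((312.5, 181.5), (57.0, 15.0), 90.0)
[ 550.41770001 -332.10639096   -5.04337661] 124.2421875 745.0
```

View pics/w2c.png

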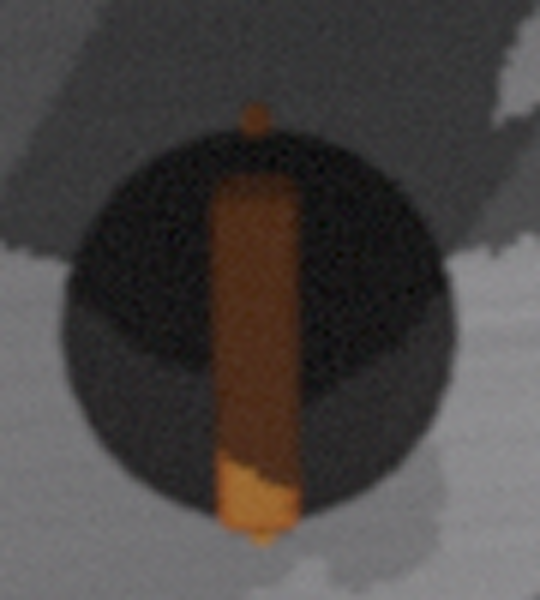

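```bash
python3 -m handwheel '-1 -4 40 0 0 0 85; -1 -3.5 45 0 0 0 85; -1 0 45 0 0 0 85; 0 0 45 0 0 0 85; 0 0 20 0 0 0 85; 0 0 10 0 0 0 85; 0 0 0 0 0 0 85; 0 0 0 0 0 0 85'
```

```text
clock: 4.3
ee_pos: [545.5, -332.9, 33.6]
tool_rot: [-3.141, 0.002, 3.061]
contact_force: [0.0, 0.1, 0.4]
width: 84.7
```

```bash
python3 -m handwheel '0.5 0.5 2 0 0 0 85; 0 0 0 0 0 0 12; 0 0 0 0 0 0 12; 0 0 0 0 0 0 12; 0 0 0 0 0 0 12; 0 0 0 0 0 0 12; 0 0 0 0 0 0 12; 0 0 0 0 0 0 12; 0 0 0 0 0 0 12'
```

```text
clock: 5.2
ee_pos: [544.2, -331.8, 30.4]
tool_rot: [3.141, 0.0, 3.061]
contact_force: [-1.1, 0.3, 2.5]
width: 15.0
```

```bash
python3 -m handwheel '0 0 -5 0 0 0 10; 0 0 -15 0 0 0 10; 0 0 -30 0 0 0 10; 0 0 -40 0 0 0 10; 0 0 -40 0 0 0 10; 0 0 -40 0 0 0 10; 0 0 -30 0 0 0 10; 0 0 0 0 0 0 10; 0 0 0 0 0 0 10'
python3 - <<'E'
from h import *
s=arm.state(); print(s['ee_pos'],s['tool_rot'],s['clock'],s['moment'])
p=arm.camera_params("wrist")
im=arm.get_image("wrist"); cv2.imwrite("pics/w3.png",im[:,:,::-1])
E
```

```text
clock: 6.1
ee_pos: [544.2, -331.9, 231.5]
tool_rot: [-3.141, 0.002, 3.061]
contact_force: [-0.8, 0.0, -3.1]
width: 15.1
[ 544.16372984 -331.94080758  231.48683458] [-3.14126164e+00  1.73916131e-03  3.06069726e+00] 6.1 [-0.04533712  0.02019237  0.00700115]
```

View pics/w3.png

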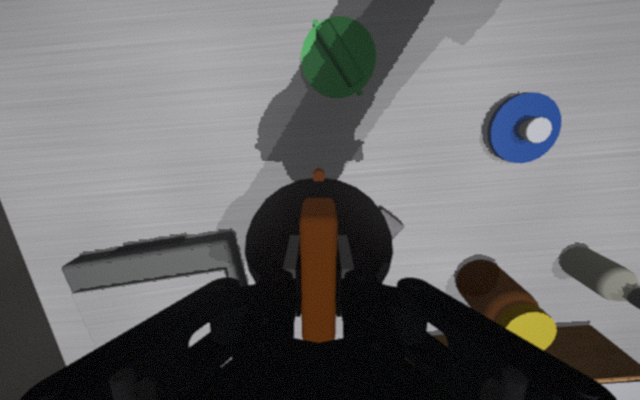

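```bash
cat > fit.py <<'E'
from h import *
def fit(name,ox=0,oy=0,yaw=None,dz=30.4,fn="pics/fit.png"):
    s=arm.state(); p=arm.camera_params("wrist"); im=arm.get_image("wrist").copy()
    e=s['ee_pos']; yaw=s['tool_rot'][2] if yaw is None else yaw
    c,sn=np.cos(yaw),np.sin(yaw)
    R=np.array([[c,sn],[sn,-c]])
    def W(a,b,z): q=R@np.array([a+ox,b+oy]); return [e[0]+q[0],e[1]+q[1],e[2]-dz+z]
    big=cv2.resize(im[150:360,220:420,::-1],None,fx=3,fy=3,interpolation=cv2.INTER_CUBIC)
    def P(X): u,v=proj("wrist",X,p); return (int((u-220+.5)*3),int((v-150+.5)*3))
    for z in (18,26):
        cv2.polylines(big,[np.array([P(W(40*np.cos(t),40*np.sin(t),z)) for t in np.linspace(0,6.28,60)])],True,(255,255,0),1)
    cv2.polylines(big,[np.array([P(W(a,b,58)) for a,b in((-32,-8),(32,-8),(32,8),(-32,8))])],True,(0,255,0),1)
    for a in(-45,45): cv2.circle(big,P(W(a,0,22)),3,(0,0,255),1)
    cv2.imwrite(fn,big)
E
python3 - <<'E'
from fit import *
fit("a")
E
```

```text
(no output)
```

View pics/fit.png

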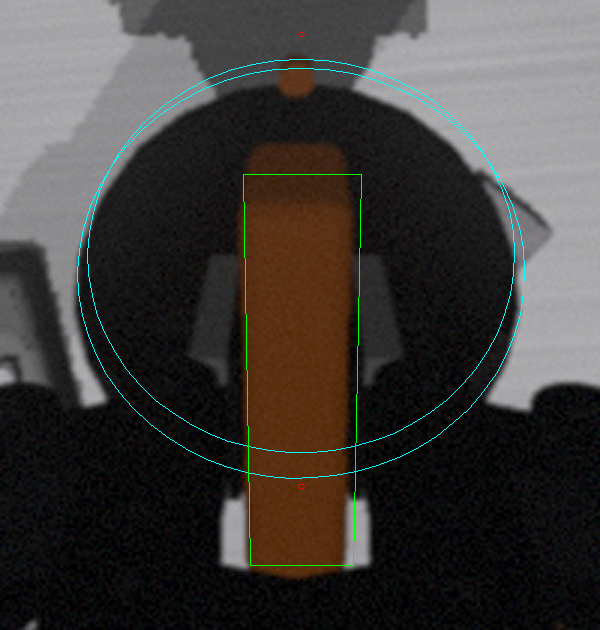

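```bash
python3 - <<'E'
from h import *
from scipy.optimize import least_squares
from scipy.spatial.transform import Rotation as Ro
s=arm.state(); p=arm.camera_params("wrist"); e=s['ee_pos']; T=Ro.from_euler('xyz',s['tool_rot']).as_matrix()
obs=[((32,-8,58),(237,205)),((32,8,58),(353,205)),((32,-8,26),(248,143)),((32,8,26),(345,143)),
((-32,0,58),(None,574)),((45,0,22),(297,60)),((40,0,26),(None,87))]
# tool frame: lid z up = -tool z ; keep x ; y accordingly = tool y flipped sign handled by ordering
def X(q,P):
    ox,oy,dz,yw,pt=q; a=Ro.from_euler('zy',[yw,pt]).apply([P[0],P[1],P[2]-42])
    t=np.array([a[0]+ox,a[1]+oy,-(a[2]+42)+dz]); return e+T@t
def res(q,pr=1):
    r=[]
    for P,o in obs:
        u,v=proj("wrist",X(q,P),p); u,v=(u-220+.5)*3-.5,(v-150+.5)*3-.5
        if o[0] is not None: r.append((u-o[0])/4)
        r.append((v-o[1])/4)
    # priors
    r+= [q[3]/.1,q[4]/.15,(q[2]-30.4)/3]
    return r
a=[proj("wrist",X([0,0,30.4,0,0],(32,b,58)),p)[0] for b in(-8,8)]; print(a)
r=least_squares(res,[0,0,30.4,0,0]); print(r.x, np.degrees(r.x[3:])); print((np.array(r.fun)*4).round(1))
E
```

```text
[np.float64(300.7262327936905), np.float64(340.1338146760125)]
[-5.16388519e+00 -1.07766283e+00  3.35122203e+01  6.27647050e-03
 -1.61170918e-02] [ 0.35961527 -0.92344134]
[ 1.6  0.   0.1  0.6  1.8 -5.2 -3.1 -4.7  2.9 -0.8 -0.3  6.4  0.3 -0.4
  4.1]
```

```bash
python3 - <<'E'
from h import *
from scipy.spatial.transform import Rotation as Ro
s=arm.state(); p=arm.camera_params("wrist"); T=Ro.from_euler('xyz',s['tool_rot']).as_matrix(); e=s['ee_pos']
Rc=p["R"]@T; tc=p["R"]@e+p["t"]   # tool->cam
e2=np.array([542.36,-324.30,237.32]); T2=Ro.from_euler('xyz',[3.14124,1.1e-4,3.058875]).as_matrix()
p2=dict(intrinsics=p["intrinsics"],R=Rc@T2.T); p2["t"]=tc-p2["R"]@e2
print(-p2["R"].T@p2["t"], p["R"].round(3), tc)
f=lambda x,y,z:ray("wrist",270+(x+.5)/6-.5,120+(y+.5)/6-.5,z,p2).round(1)
print("ptr",f(256,103,22),f(262,545,22)); print("disc near/far",f(260,130,26),f(260,522,26), "L/R",f(62,325,22),f(458,325,22))
print("bar top ends",f(256,200,58),f(258,530,58),"end face bottom",f(256,173,26))
im=arm.get_image("top"); q=proj("top",[545,-331,225]); print(q); crop(im,430,150,560,250,6,"pics/top3.png")
E
```

```text
[ 471.78366748 -319.33894315  380.93836319] [[ 0.082  0.997  0.   ]
 [ 0.957 -0.079  0.28 ]
 [ 0.279 -0.023 -0.96 ]] [  1.03369761  27.45263879 157.72491602]
ptr [ 503.1 -328.9   22. ] [ 594.2 -335.8   22. ]
disc near/far [ 507.9 -328.5   26. ] [ 587.8 -335.6   26. ] L/R [ 543.9 -372.    22. ] [ 550.6 -292.1   22. ]
bar top ends [ 516.9 -329.5   58. ] [ 578.9 -334.7   58. ] end face bottom [ 516.2 -330.    26. ]
[496.22687639 195.03210366]
```

View pics/top3.png

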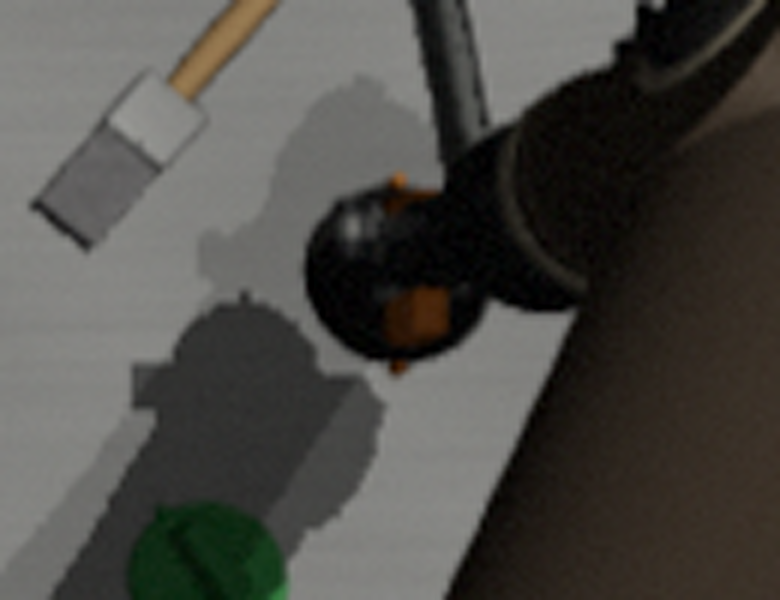

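```bash
python3 - <<'E'
from h import *
f=lambda x,y,z:ray("top",430+(x+.5)/6-.5,150+(y+.5)/6-.5,z).round(1)
print(f(400,177,223),f(399,373,223)); print(f(400,275,223),f(306,270,223),arm.state()['ee_pos'])
E
```

```text
[ 588.3 -335.6  223. ] [ 500.9 -327.6  223. ]
[ 544.3 -331.8  223. ] [ 547.3 -290.8  223. ] [ 543.44029906 -331.22047665  228.94499861]
```

```bash
python3 -m handwheel '0 15 0 0 0 0 10; -1 30 0 0 0 0 10; -1 42 0 0 0 0 10; -1 46 0 0 0 0 10; -1 46 0 0 0 0 10; -1 46 0 0 0 0 10; -1 46 0 0 0 0 10; -1 46 0 0 0 0 10; -1 46 0 0 0 0 10; -1 46 0 0 0 0 10; 0 40 0 0 0 0.04 10; 0 26 0 0 0 0.08 10; 0 10 0 0 0 0.096 10; 0 0 0 0 0 0 10; 0 0 0 0 0 0 10'
python3 - <<'E'
from h import *
s=arm.state(); print(s['ee_pos'],s['tool_rot'],s['clock'],s['contact_force'],s['joints'])
im=arm.get_image("wrist"); cv2.imwrite("pics/w4.png",im[:,:,::-1])
E
```

```text
clock: 7.75
ee_pos: [593.8, 150.5, 229.6]
tool_rot: [-3.14, -0.001, 2.848]
contact_force: [0.0, 0.1, -1.9]
width: 15.6
[593.76243191 150.47707708 229.57934767] [-3.14020953e+00 -9.17522889e-04  2.84792182e+00] 7.75 [ 0.00608706  0.10530493 -1.90499707] [-0.60640592  0.40393214  0.3809521   1.64966382 -0.16221791  1.12090537
  1.09486075]
```

View pics/w4.png

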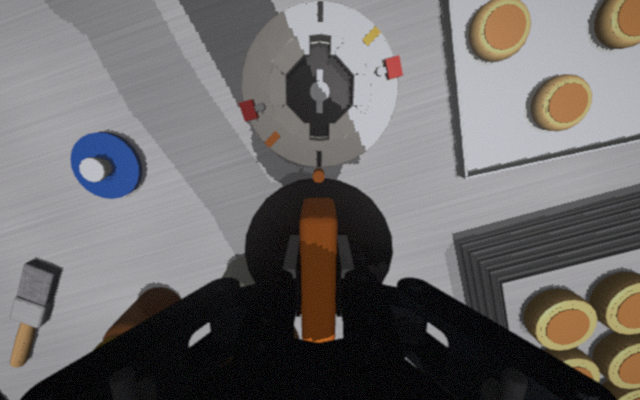

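The wrist view shows the mill mouth at (320,87), with the dark marks at (320,11) and (319.5,158). The held bar runs along u=319, so the yaw is already in line. Now I'll compare the cameras.

```bash
python3 - <<'E'
from h import *
from scipy.spatial.transform import Rotation as Ro
P=[]
for i in range(3):
    s=arm.state(); p=arm.camera_params("wrist"); im=arm.get_image("wrist"); P.append(s['ee_pos'])
    print(s['ee_pos'].round(1), (-p["R"].T@p["t"]).round(1), s['tool_rot'].round(4))
crop(im,235,0,405,190,3.5,"pics/w4c.png")
it=arm.get_image("top"); q=proj("top",[594,150,225]); print(q); u,v=map(int,q); crop(it,u-60,v-45,u+60,v+45,6,"pics/top4.png"); print(u-60,v-45)
E
```

```text
[594.  149.7 229.9] [526.4 169.7 373.6] [-3.1404e+00 -5.0000e-04  2.8465e+00]
[594.2 149.3 230.1] [526.6 169.4 373.8] [-3.1408e+00 -3.0000e-04  2.8453e+00]
[594.4 149.2 230.2] [526.7 169.3 373.9] [-3.1412e+00 -1.0000e-04  2.8446e+00]
[313.55689675 180.34493499]
253 135
```

View pics/w4c.png

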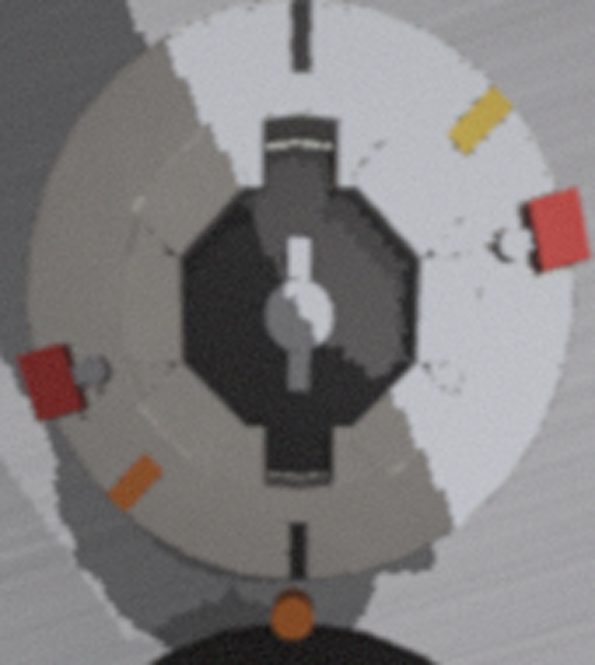

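View pics/top4.png

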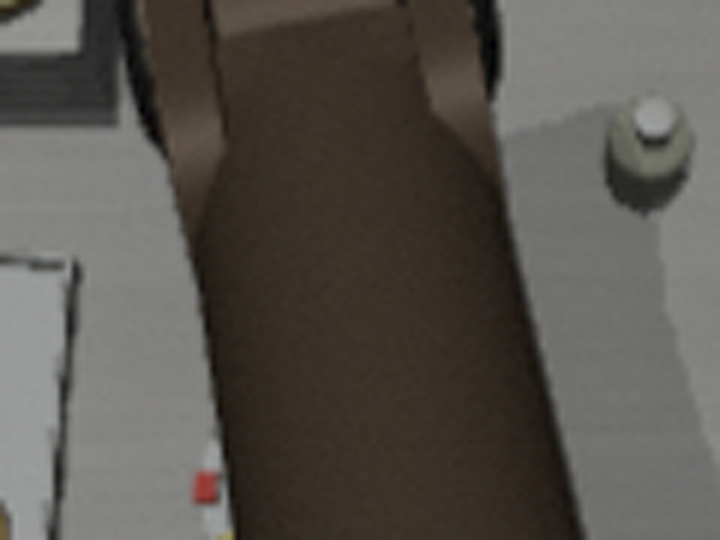

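```bash
python3 - <<'E'
from h import *
p=arm.camera_params("wrist"); s=arm.state(); e=s['ee_pos']
f=lambda x,y,z:ray("wrist",235+(x+.5)/3.5-.5,(y+.5)/3.5-.5,z,p)
yaw=s['tool_rot'][2]; c,sn=np.cos(yaw),np.sin(yaw)
def sh(n,a,b,z=130):
    A,B=f(*a,z),f(*b,z); m=(A+B)/2; d=A-B; dd=m-e
    print(n,m.round(1),"len",np.linalg.norm(d).round(1),"yaw",np.degrees(np.arctan2(d[1],d[0])).round(2),"tool",(c*dd[0]+sn*dd[1]).round(1),(sn*dd[0]-c*dd[1]).round(1))
sh("mark in",(302,72),(297.5,522)); sh("slot ends",(301,118),(298,485)); sh("hole",(300,187),(298.5,427)); sh("pulse",(482,120),(135,483)); sh("catch",(558,230),(51,382),139)
sh("hole lr",(183,305),(418,305))
print(np.degrees(yaw))
E
```

```text
mark in [513.2 175.3 130. ] len 92.3 yaw 162.39 tool 85.3 0.9
slot ends [513.2 175.2 130. ] len 75.4 yaw 162.5 tool 85.3 0.8
hole [513.3 175.2 130. ] len 49.4 yaw 162.62 tool 85.2 0.8
pulse [513.3 175.5 130. ] len 106.0 yaw 117.54 tool 85.3 1.1
catch [513.3 175.2 139. ] len 110.6 yaw 88.66 tool 85.2 0.8
hole lr [512.3 175.8 130. ] len 51.2 yaw -107.12 tool 86.3 1.1
162.95191138024452
```

```bash
python3 -m handwheel '20 0.3 0 0 0 0 10; 30 0.5 5 0 0 0 10; 25 0.5 10 0 0 0 10; 14 0 15 0 0 0 10; 0 0 15 0 0 0 10; 0 0 10 0 0 0 10; 0 0 8 0 0 0.005 10; 0 0 0 0 0 0 10; 0 0 0 0 0 0 10; 0 0 0 0 0 0 10'
python3 - <<'E'
from h import *
s=arm.state(); print(s['ee_pos'],s['tool_rot'],s['clock'],s['contact_force'])
im=arm.get_image("wrist"); crop(im,180,100,460,310,2.8,"pics/w5.png")
p=arm.camera_params("scene"); im=arm.get_image("scene"); crop(im,280,130,380,230,6,"pics/s5.png")
s=arm.state(); print(s['ee_pos'],s['tool_rot'],s['clock'],s['contact_force'])
E
```

```text
clock: 9.0
ee_pos: [510.3, 177.7, 167.8]
tool_rot: [3.141, 0.001, 2.839]
contact_force: [0.1, 0.0, -2.2]
width: 15.0
[510.33555284 177.74455554 167.7900151 ] [3.14108198e+00 6.93205286e-04 2.83941269e+00] 9.0 [ 0.11938937  0.03960712 -2.19036635]
[510.16123544 177.86655843 167.75023828] [3.14102635e+00 6.16010642e-04 2.83969676e+00] 9.1 [ 0.15919023 -0.34333071 -2.54330814]
```

View pics/w5.png

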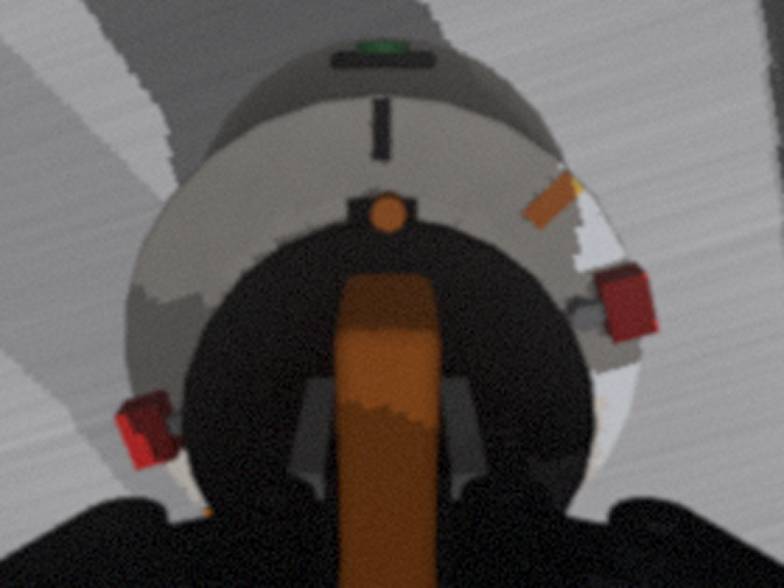

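View pics/s5.png

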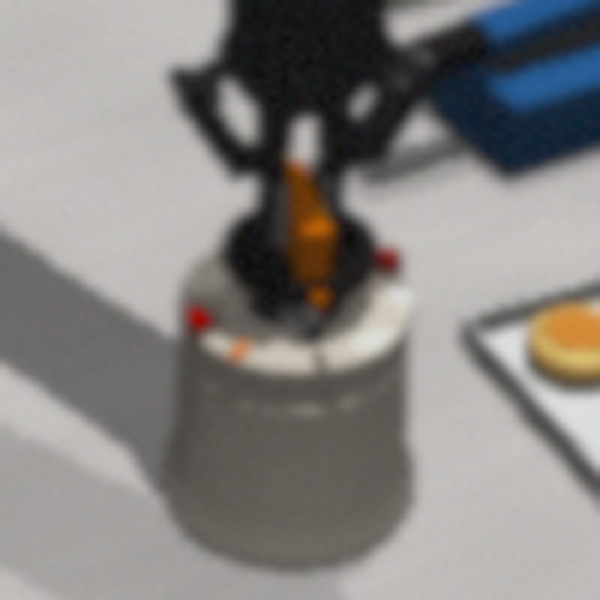

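```bash
python3 - <<'E'
from h import *
p=arm.camera_params("wrist"); s=arm.state(); e=s['ee_pos']; yaw=s['tool_rot'][2]; c,sn=np.cos(yaw),np.sin(yaw)
def f(n,x,y,z):
    X=ray("wrist",180+(x+.5)/2.8-.5,100+(y+.5)/2.8-.5,z,p); d=X-e
    print(n,X.round(1),"tool",(c*d[0]+sn*d[1]).round(1),(sn*d[0]-c*d[1]).round(1))
z=e[2]-30.4
f("mark outer",381,98,130);f("mark inner",381,160,130); f("slot side L",348,212,130);f("slot side R",416,212,130);f("slot end",382,197,130)
f("ptr",388,213,z+22); f("disc near",388,222,z+26); f("disc L",184,390,z+22); f("disc R",595,400,z+22)
f("bar L",336,328,z+58); f("bar R",441,328,z+58); f("bot L",345,275,z+26); f("bot R",432,275,z+26); f("catchR",627,305,139);f("pulse",550,200,130)
print(p["intrinsics"][0], e, np.degrees(yaw))
E
```

```text
mark outer [456.5 192.4 130. ] tool 55.5 -2.1
mark inner [469.1 188.4 130. ] tool 42.4 -2.2
slot side L [477.8 178.  130. ] tool 30.9 -9.5
slot side R [482.3 192.3 130. ] tool 30.9 5.5
slot end [476.9 186.2 130. ] tool 34.3 -2.0
ptr [474.5 188.3 159.4] tool 37.2 -0.7
disc near [475.2 188.  163.4] tool 36.4 -0.7
disc L [496.4 139.5 159.4] tool 1.7 -40.7
disc R [522.5 215.9 159.4] tool -0.5 40.0
bar L [481.1 178.2 195.4] tool 27.9 -8.3
bar R [485.6 192.9 195.4] tool 27.9 7.0
bot L [482.4 177.5 163.4] tool 26.4 -8.6
bot R [487.1 192.8 163.4] tool 26.4 7.4
catchR [513.5 230.1 139. ] tool 12.3 50.9
pulse [488.5 221.1 130. ] tool 33.5 34.8
[301.06009946   0.         318.03218698] [510.16123544 177.86655843 167.75023828] 162.70263944480294
```

```bash
python3 -m handwheel '0 -1.7 2 0 0 0 10; 0 0 4 0 0 0 10; 0 0 4 0 0 0 10; 0 0 3 0 0 0 10; 0 0 0 0 0 0 10; 0 0 0 0 0 0 10'
```

```text
clock: 9.7
ee_pos: [509.2, 176.2, 154.1]
tool_rot: [-3.141, -0.0, 2.84]
contact_force: [1.0, -1.3, -2.3]
width: 14.6
```

```bash
python3 -m handwheel '0 0 4 0 0 0 10; 0 0 4 0 0 0 10; 0 0 2.5 0 0 0 10; 0 0 0 0 0 0 10; 0 0 0 0 0 0 10'
```

```text
clock: 10.2
ee_pos: [509.2, 176.2, 143.7]
tool_rot: [-3.141, -0.0, 2.84]
contact_force: [0.3, 1.4, -1.7]
width: 15.0
```

```bash
python3 -m handwheel '0 0 1.5 0 0 0 10; 0 0 1 0 0 0 10; 0 0 0 0 0 0 10; 0 0 0 0 0 0 10'
```

```text
clock: 10.6
ee_pos: [509.5, 176.4, 142.3]
tool_rot: [3.141, 0.0, 2.84]
contact_force: [-3.2, -1.3, 8.4]
width: 15.2
```

```bash
python3 -m handwheel '0 0.1 0 0 0 0.05 10; 0 0.2 0 0 0 0.08 10; 0 0.2 0 0 0 0.08 10; 0 0.2 0 0 0 0.08 10; 0 0.2 0 0 0 0.08 10; 0 0 0 0 0 0 10; 0 0 0 0 0 0 10'
python3 - <<'E'
from h import *
s=arm.state(); print(s['ee_pos'],s['tool_rot'],s['clock'],s['contact_force'],s['moment'],s['width'])
im=arm.get_image("wrist"); crop(im,180,100,460,310,2.8,"pics/w6.png")
E
```

```text
clock: 11.3
ee_pos: [511.0, 177.1, 142.4]
tool_rot: [3.139, 0.002, 2.471]
contact_force: [1.7, -1.4, 5.1]
width: 15.1
[511.02961912 177.06399651 142.37908014] [3.13929019e+00 1.81481325e-03 2.47088661e+00] 11.3 [ 1.65361965 -1.43263182  5.12605291] [-0.37630775 -0.15754591  0.01375793] 15.146691004347957
```

View pics/w6.png

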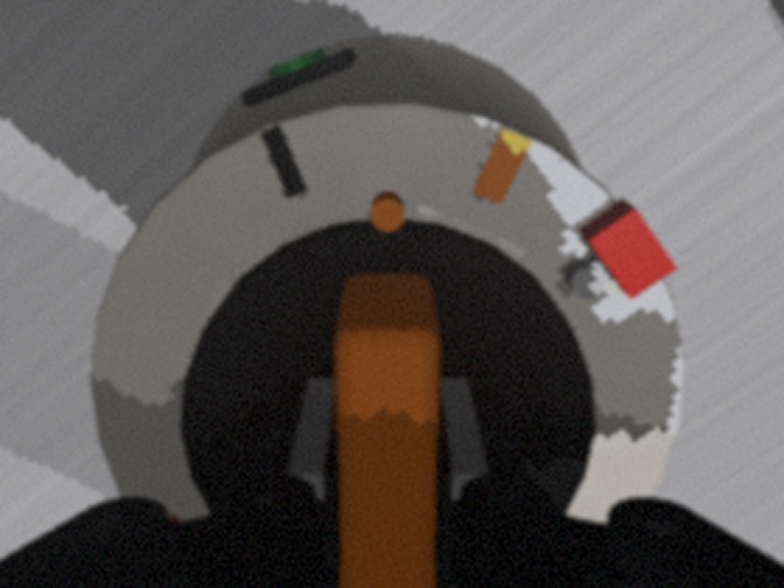

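```bash
python3 -m handwheel '0 0.1 0.2 0 0 0.06 10; 0 0.2 0 0 0 0.08 10; 0 0.2 0 0 0 0.08 10; 0 0.2 0 0 0 0.08 10; 0 0.2 0 0 0 0.07 10; 0 0.1 0 0 0 0.03 10; 0 0 0 0 0 0 10; 0 0 0 0 0 0 10; 0 0 0 0 0 0 10'
python3 - <<'E'
from h import *
im=arm.get_image("wrist"); crop(im,180,100,460,310,2.8,"pics/w7.png"); im=arm.get_image("scene"); crop(im,280,130,380,230,6,"pics/s7.png")
s=arm.state(); print(s['ee_pos'],s['tool_rot'],s['clock'],s['contact_force'],s['moment'],s['width'])
E
```

```text
clock: 12.25
ee_pos: [511.9, 177.2, 142.4]
tool_rot: [3.139, 0.001, 2.071]
contact_force: [1.2, -1.7, 7.7]
width: 15.0
[511.86565494 177.16379526 142.35647283] [3.13893035e+00 1.02555494e-03 2.07070118e+00] 12.35 [ 1.70888421 -2.55044584  7.60933528] [-0.78639928  0.02289212  0.12029859] 15.35728552440937
```

View pics/w7.png

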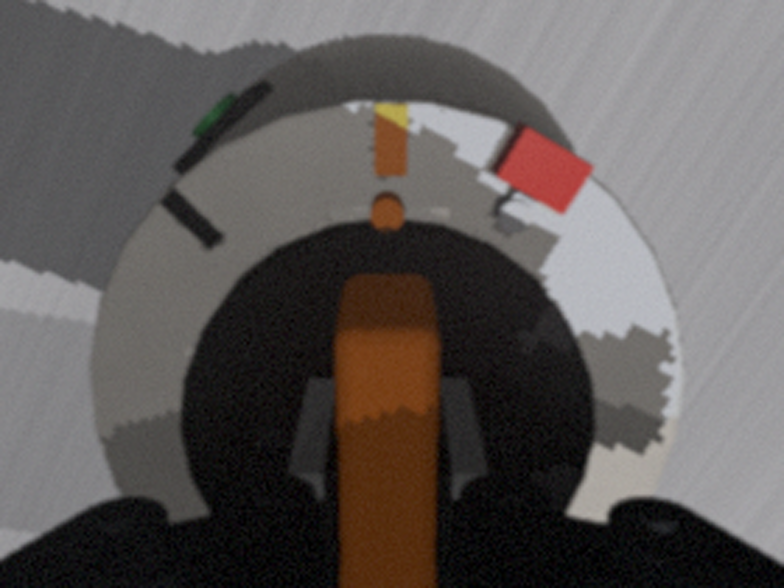

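View pics/s7.png

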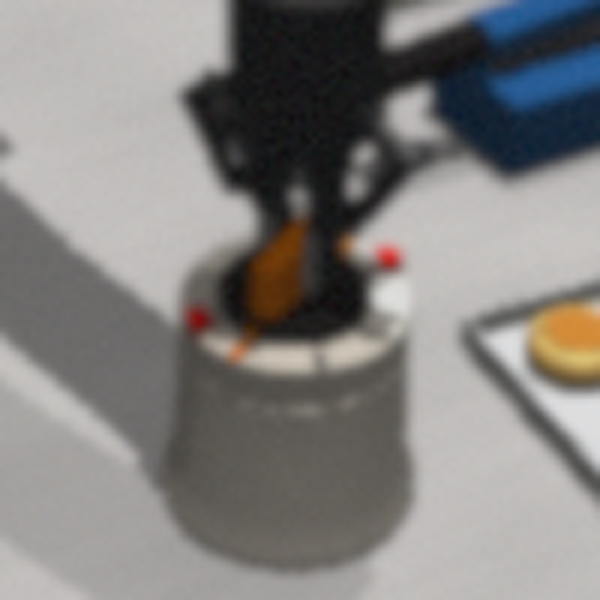

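The pointer is at (387,213) and the orange mark at (390,140), about 1° short, with the lid flat and forces low. I'll add a last 0.016 rad.

```bash
python3 -m handwheel '0 0 0 0 0 0.016 10; 0 0 0 0 0 0 10; 0 0 0 0 0 0 10; 0 0 0 0 0 0 10; 0 0 0 0 0 0 10'
python3 - <<'E'
from h import *
p=arm.camera_params("wrist"); im=arm.get_image("wrist"); crop(im,250,110,390,220,5,"pics/w8.png"); it=arm.get_image("top"); cv2.imwrite("pics/t8.png",it[:,:,::-1])
s=arm.state(); print(s['ee_pos'],s['tool_rot'],s['clock'],s['contact_force'],s['moment'],s['width'])
E
```

```text
clock: 12.85
ee_pos: [511.9, 177.1, 142.4]
tool_rot: [3.139, 0.001, 2.055]
contact_force: [1.6, -3.4, 8.0]
width: 14.8
[511.88483371 177.15497649 142.37527014] [3.13888070e+00 1.02236351e-03 2.05486672e+00] 12.95 [ 1.03514243 -3.13230399  7.03887571] [-0.85040222  0.02216355  0.17232652] 15.028516954295206
```

View pics/w8.png

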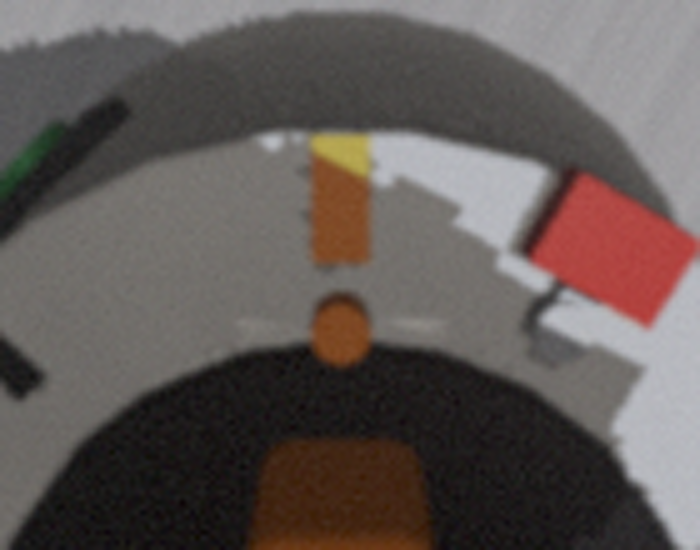

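View pics/t8.png

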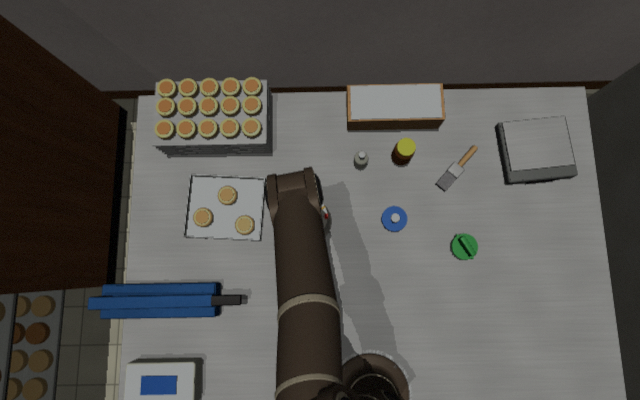

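The pointer at (341,330) now lines up exactly with the orange mark at (341,200), well short of the red catch. The other things are where they were in the top view, so I'm handing in.

```bash
python3 - <<'E'
from rig import arm
print(arm.finish_job())
E
```

```text
the job is handed in; nothing more can be done
None
```

I gripped the black lid by its orange bar and lowered it into the mill's entry slots until it sat flat on the collar. I then turned it about 45° clockwise to the pulse marks and handed the job in at about 13 s, still gripping and holding it there.

- **Position:** in the last wrist picture the rim pointer lines up with the orange pulse mark, within a pixel or so. It stays well short of the red lock catch.
- **Seating:** the measured tool height was 142.4 mm, which is the height expected with the disc flat on the collar. The arm was pressing down with about 8 N.
- **Grip:** the fingers read 15 mm on the 16 mm bar.
- **Other things:** the last top picture shows everything else on the bench where it was.
- **Disagreement:** the top and wrist cameras differed by 2–5 mm on where the lid and mill sat along x. I placed the lid between the two estimates, and it went in without a jam.
- **Not measured:** I had no direct reading of the switch ring, so the turn is judged from the pictures and the tool angle only.

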